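# Switch the sorting gate and feed a ball to the other tray

### The job

The seesaw sorting gate is tipped towards one of its two trays. Press down its raised paddle so that the gate rocks fully over to its other side, and only then push the waiting steel ball off the feed ledge, so that it rolls over the gate and comes to rest in the other tray. Touch and push only: do not lift or carry the ball, and leave the loose tools around the rig where they lie.

Things in the scene. Friction and masses are not known exactly. Their poses are not given: they have to be found in the camera images.
- rig: the fixed sorting rig: plywood base 430 mm wide (its y) with feed ledge, seesaw gate and two trays. Origin: centre of the base on the worktop, straight under the gate's pivot; x points away from the robot along the feed, from ledge to gate, y to the left tray, z up
- ledge_seat (a point): middle of the ball's seat at the height of the feed ledge's top (rig x -0.075, y 0, z 0.103): a 9 mm wide cross slot. The ledge runs from rig x -0.117 (open end) to -0.021, 41 mm wide; its side walls (rig x -0.103 to -0.021) rise 7 mm above the top. Beyond the slot it slopes down 0.09 rad to the gate
- gate_mid (a point): middle of the gate's trough floor (when level 85 mm above the worktop). Trough: 160 mm long along rig y, 42 mm wide inside, just past the ledge's far end; a guard plate 90 mm long stands on its far side, top 125 mm above the worktop. From either end a short fixed chute leads into a tray
- rocker (a joint): tilt of the gate about its pivot, an axis along rig x at z 0.035. From -0.24 to +0.24 rad, stops at both ends. Positive: left paddle raised, feeds the right tray; negative: right paddle raised, feeds the left tray. Top-heavy: 1 to 2 N on the raised paddle moves it; past level it drops to the other stop by itself and stays there
- paddle_left (a point): centre of the upper face of the left press paddle, a ribbed flat plate 44x44 mm on the robot's side of the gate, at rig x -0.045. Raised: about rig y 0.046, z 0.100; down: rig y 0.071, z 0.071. As it shifts 25 mm outwards going down, press near rig y 0.060; at z 0.080 it is past level and drops away by itself
- paddle_right (a point): centre of the upper face of the right press paddle, the mirror image of the left one (rig y negative)
- ball_center (a point): centre of the loose steel ball, 28 mm in diameter, about 60 g, polished and slippery. It starts in the ledge's cross slot (sunk 0.7 mm), centre about 116 mm above the worktop. Under 1 N towards the gate (rig +x) near the height of its centre rolls it out of the slot; once its centre is 10 mm past the seat it runs on by itself
- tray_left (a point): centre of the cork floor (12 mm above the worktop) of the left tray, an open wooden box 86 x 78 mm inside; side walls 60 mm high, outer wall 85 mm, wall below the chute 44 mm
- tray_right (a point): the same for the right tray
- loupe: small folding loupe, 26x30x15 mm; loose bystander on the worktop, origin at its underside; leave alone
- wax_block: block of carving wax, 24x45x41 mm; loose bystander on the worktop, origin at its underside; leave alone
- drill_tin: flat drill tin, 56x90x20 mm; loose bystander on the worktop, origin at its underside; leave alone
- file_flat: flat needle file with wooden handle, 12x152x12 mm; loose bystander on the worktop, origin at its underside; leave alone
- emery_block: small emery block, 14x40x12 mm; loose bystander on the worktop, origin at its underside; leave alone

How it is judged:
By the outcome, as a careful person would: the job done as asked, in the order asked, and still so for the second after the job is handed in, with the robot touching nothing.
It also fails if it takes over 38 s, if anything falls off the work surface, if the arm or the gripper's body presses on something with over 40 N, if the wrist force passes 120 N, or if a joint passes its speed limit or range.

### The arm

A 6-joint arm with a two-finger parallel gripper is mounted at the origin on a cart in front of the work surface, level with it; the furniture and walls round the work are solid. World frame = base frame: x ahead of the robot, y to its left, z up, the work surface at z = 0. Lengths are in m, angles in rad, forces in N, time in s.
With the tool pointing down it reaches from about 0.275 to 0.825 m from the base axis. Payload 5.2 kg.
Tool frame: the origin (TCP) lies at the very end of the fingers, on their centre line; the grasp point (between the pads) lies 19 mm behind it; z points along the fingers, y is the line along which they close (so a half turn about z gives the same grasp; the last joint's range is limited). The gripper opens to 93 mm and grips with 3 to 60 N. Pads are 15 mm wide; open, the fingers measure 128 mm over their backs; the gripper's body (75 mm by 188 mm) begins 65 mm behind the grasp point.
Start: joints at [1.093, 0.259, 1.535, -0, 1.348, -0.203], TCP at [0.149, 0.529, 0.219] pointing down, gripper open.
Joint ranges: [-3.14, 3.14], [-0.91, 2.08], [0.19, 2.58], [-1.22, 4.36], [0.22, 2.71], [-3.12, 3.12]. Speed limits (rad/s): [2.57, 2.57, 3.14, 3.14, 3.14, 3.14].

### API

Orientations are given as a unit quaternion [w, x, y, z].
In Python, from station import robot gives the robot as it stands.
- The arm moves only by the tool servo_tool, never from a script. Its arguments are lists of equal length, an entry for each row: "fingers": the opening, from 0 (shut) to 1 (fully open); "translation": the shift along the tool's x, y, z in m, a list of three; "spin": the turn about the tool's z in degrees. In form: {"fingers": [fingers, ...], "translation": [[dx, dy, dz], ...], "spin": [spin, ...]}. A call has 1 to 20 rows; each row shifts and turns the commanded pose from where the row before left it, along the tool's axes as they then stand; what a row does not reach is not made up. A row lasts 1/10 s, in which the tool goes at most 50 mm and 8.59 degrees, less where a joint would pass 70% of its speed; a pose out of reach is approached as far as the arm can. A call with a gripper value outside its range is refused whole. The fingers move at their own pace and stop on an object; "squeeze" is the grip in N (left out, the last holds). Time passes only in rows, so rows that do not move let the fingers close. It gives the time, the measured TCP pose, the force, the opening and the grip force at its end, in the units of the state.
- robot.read_state(): the state, without advancing time (a new reading comes with each control period).
- robot.grab_frame(name): name is "scene" or "top" or "wrist"; returns a dict with "image" (384x512x3 uint8, blue, green, red), "depth" (384x512 float32, m along the optical axis (not along the pixel's ray), 0 where there is no reading), "fov_y" (degrees; the focal length in pixels is half the picture's height over the tangent of half this angle, whatever the lens; pixels are square), "cx", "cy" (the principal point, pixels), "dist_coeffs" ([k1, k2, p1, p2, k3] as OpenCV has them; the pictures are not rectified), "pose" (4x4, takes a point from camera to world coordinates). Camera axes: x right, y down, z forward; pixel columns grow to the right and rows downward; lengths in m; the calibration is good to about 2 mm. A picture is of the moment at which its call begins.
- robot.hand_in(): hands the job in; it is judged then, once.
The state is a dict: "t": time; "q": joint angles; "qd": joint speeds; "tau": joint torques, N m; "eef_pos": TCP position; "eef_rot": TCP orientation; "wrist_force": force on the tool from outside, world axes, zero at the start; "torque": the same for the moment, N m; "gripper_width": finger opening in m; "gripper_force": force on a finger pad.
Only numpy, scipy, OpenCV 4.12 (cv2) and the standard library are available. Lean on these libraries where they do the work, as an engineer would, in place of code of your own. Each camera call takes 0.05 s, during which the arm holds its last target. There are 200 camera calls.

## Working session

There is one attempt and no reset: what is moved stays moved. The work goes in short steps, Python scripts to look and compute and a tool call to move; the robot and the scene stay as the last step left them, time stands still between calls to the robot, and variables do not carry over. Pictures are saved under pics/ and viewed, at most 10 in all, crops included, and the job is handed in when it is done.

Besides the shell and the picture viewer there is one more tool, called as name([rows], argument=value, ...), one row to a line, values as JSON. servo_tool: Moves the arm, as the interface text tells. Its arguments: {"type":"object","properties":{"fingers":{"type":"array"},"translation":{"type":"array"},"spin":{"type":"array"},"squeeze":{"type":"number"}},"required":["fingers","translation","spin"]}

```bash
mkdir -p pics; cat > h.py <<'E'
import numpy as np, cv2
from station import robot
def grab(n):
    f=robot.grab_frame(n); np.savez(f'pics/{n}.npz',**f); return f
def K(f):
    F=192/np.tan(np.radians(f['fov_y'])/2)
    return np.array([[F,0,f['cx']],[0,F,f['cy']],[0,0,1.]])
def rays(f,uv):
    p=cv2.undistortPoints(np.array(uv,float).reshape(-1,1,2),K(f),np.array(f['dist_coeffs'],float)).reshape(-1,2)
    return np.c_[p,np.ones(len(p))]
def plane(f,uv,z):
    P=np.array(f['pose']); d=rays(f,uv)@P[:3,:3].T; o=P[:3,3]
    return o+d*((z-o[2])/d[:,2])[:,None]
def pts(f,uv):
    P=np.array(f['pose']); r=rays(f,uv); dd=np.array([f['depth'][int(v),int(u)] for u,v in uv])
    return (r*dd[:,None])@P[:3,:3].T+P[:3,3]
E
python3 - <<'E'
from h import *
for n in ('top','scene'):
    f=grab(n); cv2.imwrite(f'pics/{n}1.png',cv2.resize(f['image'],(800,600)))
    print(n,np.round(f['pose'],3).tolist(),f['fov_y'])
s=robot.read_state();print(s['t'],s['eef_pos'],s['eef_rot'])
E
```

```text
top [[0.005, -0.988, 0.156, 0.341], [-1.0, -0.002, 0.02, -0.099], [-0.02, -0.156, -0.988, 1.171], [0.0, 0.0, 0.0, 1.0]] 57.21758029182366
scene [[0.623, -0.566, 0.539, -0.137], [-0.782, -0.455, 0.426, -0.613], [0.004, -0.687, -0.727, 1.014], [0.0, 0.0, 0.0, 1.0]] 51.05702107387559
0.1 [0.14897784 0.52892858 0.21788536] [-2.82616752e-04  1.36967741e-01  9.90575160e-01 -7.81513238e-04]
```

View pics/top1.png

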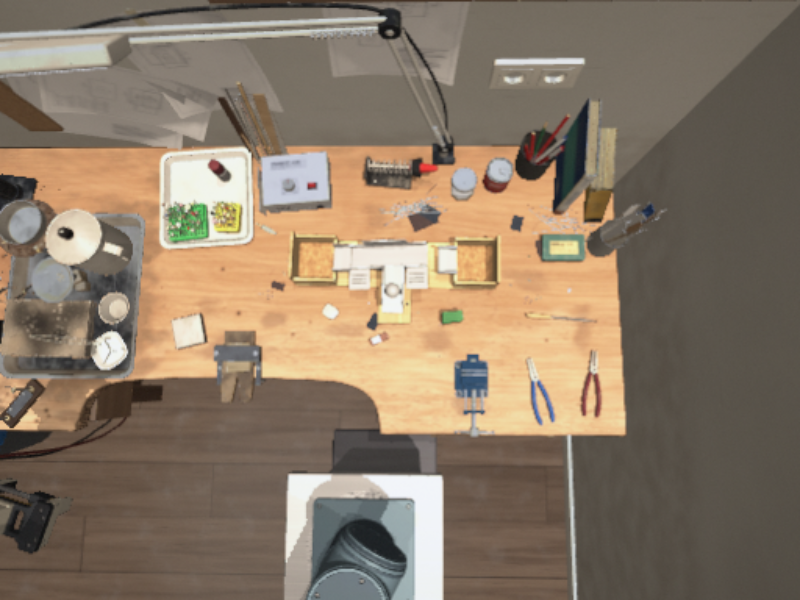

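View pics/scene1.png

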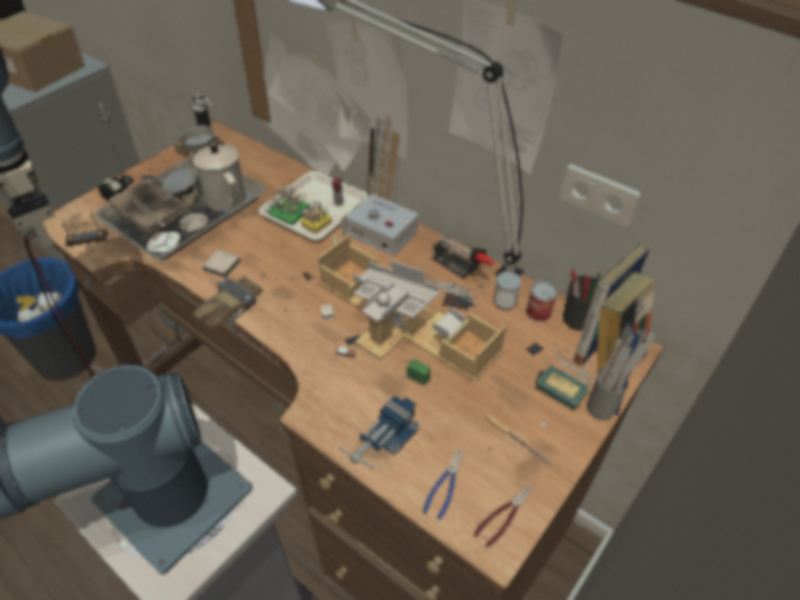

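The top view shows the rig at about (395,262), the ball at (393,290) on the ledge, the left tray at (315,258) and the right tray at (477,260). The scene view agrees. I'll zoom in.

```bash
python3 - <<'E'
from h import *
f=np.load('pics/top.npz')
cv2.imwrite('pics/top2.png',cv2.resize(f['image'][145:215,180:330],(800,373),interpolation=cv2.INTER_CUBIC))
P=f['pose'];F=K(f)
uu,vv=np.meshgrid(np.arange(180,330),np.arange(145,215)); uv=np.c_[uu.ravel(),vv.ravel()]
p=pts(f,uv)
# tray outer walls: z 0.075-0.09
for lo,hi in((.075,.095),(.11,.14)):
    m=(p[:,2]>lo)&(p[:,2]<hi); q=p[m]
    print(lo,len(q)); 
    H=np.histogram(q[:,1],bins=np.arange(-.35,.2,.02)); print(H[0].tolist())
for y in (0.035,0.055,-.035,-.055): pass
m=p[:,2]>.02; q=p[m]; print(q.min(0),q.max(0))
np.set_printoptions(linewidth=250)
Z=p[:,2].reshape(70,150); print((Z[24:56:2,50:100:2]*1000).astype(int))
E
```

```text
0.075 589
[0, 0, 0, 57, 25, 0, 0, 0, 0, 0, 0, 0, 35, 91, 93, 82, 66, 56, 8, 0, 0, 0, 0, 0, 48, 28, 0]
0.11 150
[0, 0, 0, 0, 0, 0, 0, 0, 0, 0, 0, 6, 2, 30, 62, 34, 12, 4, 0, 0, 0, 0, 0, 0, 0, 0, 0]
[ 0.34069978 -0.27538804  0.02044821] [0.63880677 0.15337542 1.17088997]
[[  68   71   72   77   74   75   78   80   78   83   86   88   85   89  109   96   92   96   96   97  100  101    8    7    9]
 [  78   78   75   80   83   81   86   89  103   97   98   99   97   99  106   91   97   97  100  103   99  103    5    3   12]
 [  72   73   74   79   11    7    8   52  104   97   97  100   99  101  109   94   95   96  100  102  101  103    4   10    9]
 [  71   70   76   76    8    5   12    8  100  102   99   97  101   98  110   95   96  100   98  104  100  102    4    4    6]
 [  65   69   76   73   10    4    7    4   98  100  101   98  101  101  111   95   97   99  100   98   99  104    3    2    5]
 [  70   72   76   75    6    9    6    6   98  100   99  104  102  101  113   90   96  101  100  100  103  102    9    7    7]
 [  67   73   74   74    7    7   10    5  100  104  101   99 
[... 518 characters left out ...]
 98  108    7    8    0    3   -2    2   -1    2    4   -1]
 [   0   -1    0   -1   -1    0    1    5  105  105  103  103  101  103  108    7    7   -2    0   -4   -1    0    0   -1    3]
 [  -1   -2    3    0   -5   -4    0    6  101  105   99  103  102  102  111    6    8    0    1    0   -4   -4    2    1    2]
 [   2   -3   -1    0   -1    0    5   10  103  100  104  100  102  102  107    6    7   -1    0    1   -1    5   -2    1    1]
 [  -1    0    0   -3    0    4    5    9  100  105  103  104  104  102    8    6    8    1   -1   -1   -3    0    1   -2   -1]
 [   0   -2    0    0    2    0    4   10  103  103  108  104  104  103    9    7    7   -1    0    0    2   -3   -1    1    0]]
```

View pics/top2.png

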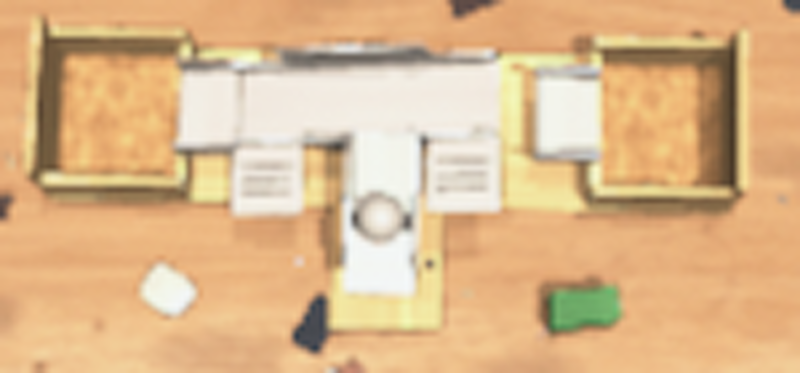

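The zoom shows the left paddle down (crop 267,180, z about 72 mm) and the right paddle raised (463,178, z about 100 mm). The ball is at (381,217). So I press the right paddle and the ball should go to the right tray.

```bash
python3 - <<'E'
from h import *
f=np.load('pics/top.npz')
c=lambda l:(np.array(l,float)+.5)/5.3333-.5+np.array([180,145])
np.set_printoptions(precision=4,suppress=True)
for n,l,z in (('ball',[[381,217]],.116),('slot',[[348,220],[411,220]],.104),('ledge end',[[347,293],[414,293]],.103),
  ('outerL',[[38,18],[30,183]],.085),('outerR',[[743,33],[742,197]],.085),('base near',[[330,330],[441,330]],.006),('padR corners',[[428,143],[500,147],[500,212],[430,208]],.100),('padL',[[233,147],[301,145],[302,213],[233,214]],.071)):
    w=plane(f,c(l),z); print(n,w[:,:2].tolist(),w.mean(0)[:2])
g=np.load('pics/scene.npz')
im=g['image'][165:250,195:330]; cv2.imwrite('pics/scene2.png',cv2.resize(im,(800,504),interpolation=cv2.INTER_CUBIC))
s=robot.read_state();print(s['gripper_width'],s['wrist_force'])
E
```

```text
ball [[0.512631914557833, -0.05868067682251643]] [ 0.5126 -0.0587]
slot [[0.5127951645357713, -0.03921487445448472], [0.512875352100894, -0.07551987849406003]] [ 0.5128 -0.0574]
ledge end [[0.47057322622335507, -0.03904371816425534], [0.47068870750384584, -0.07745333216085445]] [ 0.4706 -0.0582]
outerL [[0.63798607541606, 0.14900960020415732], [0.5375763127105345, 0.15004416453288288]] [0.5878 0.1495]
outerR [[0.6287938235813996, -0.27155398499789535], [0.530005547354961, -0.268786105668375]] [ 0.5794 -0.2702]
base near [[0.4591151001728656, -0.023257067542643936], [0.4593506622851419, -0.09245061347604056]] [ 0.4592 -0.0579]
padR corners [[0.5589035247795481, -0.08506801379816034], [0.5565926407596842, -0.12690795303366859], [0.51831644645825, -0.1268381750589689], [0.5205753949433755, -0.08638471164276698]] [ 0.5386 -0.1063]
padL [[0.5622163901766771, 0.031993615264266015], [0.5634905310656078, -0.00874296421578269], [0.5222739371562939, -0.009947231878853394], [0.5215835559439983, 0.031162449164243863]] [0.5424 0.0111]
0.09304833607662284 [-0.3599  0.5079 -0.0174]
```

View pics/scene2.png

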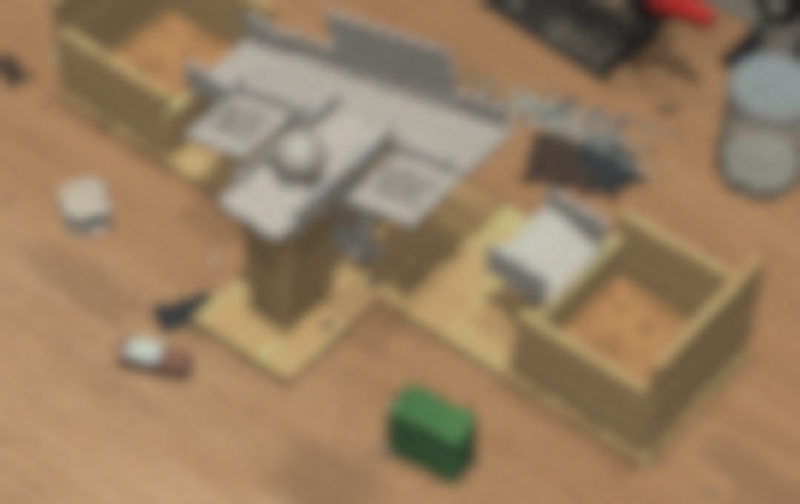

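The gate's right paddle is raised. The rig origin is near (0.586, -0.060) with yaw of about -1.1°. I'll travel to above the right press point at (0.540, -0.119) with the fingers closed.

servo_tool([
  [0, 0, 0],
  [0, 0, 0],
  [-0.0224, -0.0356, 0.001],
  [-0.0224, -0.0356, 0.001],
  [-0.0224, -0.0356, 0.001],
  [-0.0224, -0.0356, 0.001],
  [-0.0224, -0.0356, 0.001],
  [-0.0224, -0.0356, 0.001],
  [-0.0224, -0.0356, 0.001],
  [-0.0224, -0.0356, 0.001],
  [-0.0224, -0.0356, 0.001],
  [-0.0224, -0.0356, 0.001],
  [-0.0224, -0.0356, 0.001],
  [-0.0224, -0.0356, 0.001],
  [-0.0224, -0.0356, 0.001],
  [-0.0224, -0.0356, 0.001],
  [-0.0224, -0.0356, 0.001],
  [-0.0224, -0.0356, 0.001],
  [-0.0224, -0.0356, 0.001],
  [-0.0224, -0.0356, 0.001],
], fingers=[0, 0, 0, 0, 0, 0, 0, 0, 0, 0, 0, 0, 0, 0, 0, 0, 0, 0, 0, 0], spin=[-7.3, -7.3, 0, 0, 0, 0, 0, 0, 0, 0, 0, 0, 0, 0, 0, 0, 0, 0, 0, 0])

```text
t: 2.1
eef_pos: [0.5399, -0.1209, 0.2002]
eef_rot: [-0.0, 0.01, 1.0, 0.0]
wrist_force: [1.2, 0.0, 0.2]
gripper_width: 0.0004
gripper_force: 0.0
```

servo_tool([
  [0, 0, 0.02],
  [0, 0, 0.025],
  [0, 0, 0.025],
  [0, 0, 0.015],
  [0, 0, 0.004],
  [0, 0, 0.004],
  [0, 0, 0.004],
  [0, 0, 0.004],
  [0, 0, 0.004],
  [0, 0, 0.004],
  [0, 0, 0.004],
  [0, 0, 0.004],
  [0, 0, 0.004],
  [0, 0, 0.003],
  [0, 0, 0],
  [0, 0, 0],
  [0, 0, 0],
  [0, 0, 0],
  [0, 0, 0],
], fingers=[0, 0, 0, 0, 0, 0, 0, 0, 0, 0, 0, 0, 0, 0, 0, 0, 0, 0, 0], spin=[0, 0, 0, 0, 0, 0, 0, 0, 0, 0, 0, 0, 0, 0, 0, 0, 0, 0, 0])

```text
t: 4.0
eef_pos: [0.5396, -0.1194, 0.0768]
eef_rot: [0.0, 0.01, 1.0, -0.0]
wrist_force: [0.9, 0.2, -0.6]
gripper_width: 0.0008
gripper_force: 0.0
```

```bash
python3 - <<'E'
from h import *
f=grab('scene'); cv2.imwrite('pics/s3.png',cv2.resize(f['image'][150:250,190:335],(800,552),interpolation=cv2.INTER_CUBIC))
f=grab('top'); p=pts(f,[(u,v) for u in (226,230,234) for v in (175,180)]);print(p[:,1:].round(3).tolist())
E
```

```text
[[-0.031, 0.557], [-0.032, 0.562], [-0.038, 0.556], [-0.036, 0.538], [-0.042, 0.518], [-0.04, 0.493]]
```

View pics/s3.png

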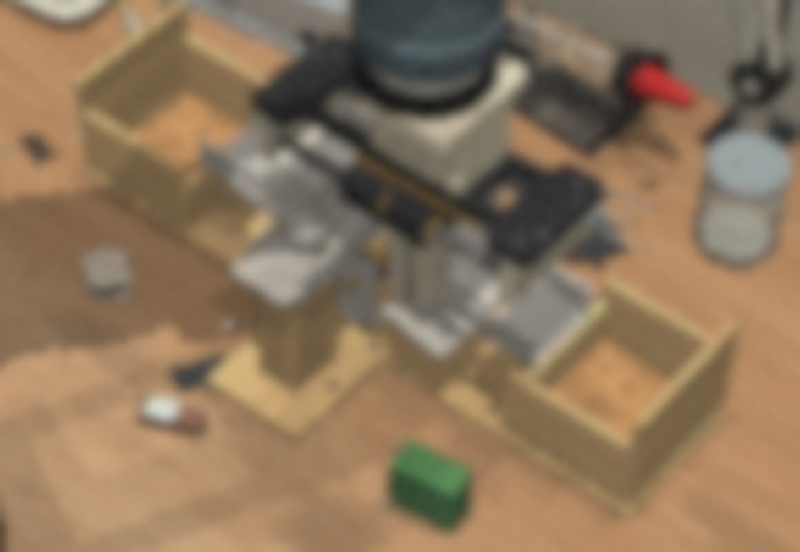

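The gate looks tipped to the right under the fingers (paddle at about 440,320), with the ball still on the ledge (315,235). I'll lift, move behind the ball and check.

servo_tool([
  [0, 0, -0.01],
  [0, 0, -0.03],
  [0, 0, -0.04],
  [0, 0, -0.03],
  [0.02, 0.015, 0],
  [0.025, 0.02, 0],
  [0.018, 0.015, 0],
  [0, 0.01, 0],
  [0, 0, 0],
  [0, 0, 0],
], fingers=[0, 0, 0, 0, 0, 0, 0, 0, 0, 0], spin=[0, 0, 0, 0, 0, 0, 0, 0, 0, 0])

```text
t: 5.1
eef_pos: [0.4788, -0.0585, 0.1872]
eef_rot: [0.001, 0.01, 1.0, -0.0]
wrist_force: [0.7, 0.1, -0.3]
gripper_width: 0.0003
gripper_force: 0.0
```

```bash
python3 - <<'E'
from h import *
f=grab('scene'); a=cv2.resize(f['image'][150:250,190:335],(800,552),interpolation=cv2.INTER_CUBIC)
cv2.imwrite('pics/s4.png',a)
w=grab('wrist'); cv2.imwrite('pics/w4.png',w['image'])
print(np.round(w['pose'],3).tolist())
E
```

```text
[[0.02, 0.956, 0.293, 0.396], [1.0, -0.019, -0.006, -0.057], [-0.0, 0.293, -0.956, 0.354], [0.0, 0.0, 0.0, 1.0]]
```

View pics/s4.png

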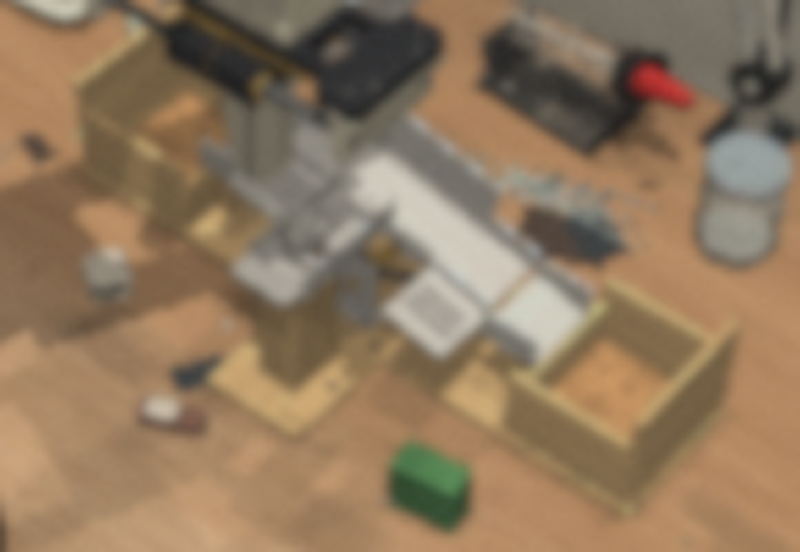

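View pics/w4.png

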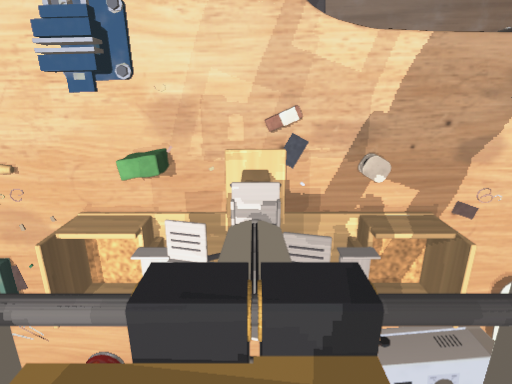

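The gate is fully tipped to the right and stays there: the paddle is at (435,312) and the trough meets the right chute. The wrist view shows the fingers centred on the ledge (column 256). Next I descend behind the ball and push slowly.

servo_tool([
  [0.008, 0, 0.015],
  [0, 0, 0.025],
  [0, 0, 0.02],
  [0, 0, 0.012],
  [0, 0, 0.002],
  [0, 0, 0],
  [-0.005, 0, 0],
  [-0.005, 0, 0],
  [-0.003, 0, 0],
  [-0.003, 0, 0],
  [-0.003, 0, 0],
  [-0.003, 0, 0],
  [-0.003, 0, 0],
  [-0.003, 0, 0],
  [-0.003, 0, 0],
  [0, 0, 0],
  [0, 0, 0],
  [0, 0, 0],
], fingers=[0, 0, 0, 0, 0, 0, 0, 0, 0, 0, 0, 0, 0, 0, 0, 0, 0, 0], spin=[0, 0, 0, 0, 0, 0, 0, 0, 0, 0, 0, 0, 0, 0, 0, 0, 0, 0])

```text
t: 7.0
eef_pos: [0.5006, -0.0586, 0.1126]
eef_rot: [-0.0, 0.01, 1.0, 0.0]
wrist_force: [0.2, -0.1, -0.4]
gripper_width: 0.0006
gripper_force: 0.0
```

```bash
python3 - <<'E'
from h import *
f=grab('scene'); cv2.imwrite('pics/s5.png',cv2.resize(f['image'][150:250,190:335],(800,552),interpolation=cv2.INTER_CUBIC))
E
```

```text
(no output)
```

View pics/s5.png

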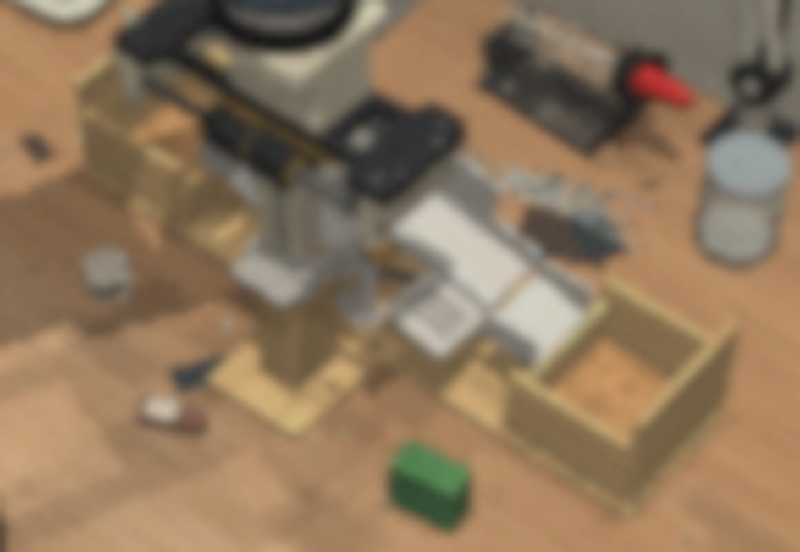

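The ball isn't in the tray yet (620,380 is empty). I'll push a little further and let it run.

servo_tool([
  [-0.003, 0, 0],
  [-0.003, 0, 0],
  [-0.003, 0, 0],
  [0, 0, 0],
  [0, 0, 0],
  [0, 0, 0],
  [0, 0, 0],
  [0, 0, 0],
  [0, 0, 0],
  [0, 0, 0],
  [0.02, 0, 0],
  [0.03, 0, 0],
  [0.03, 0, -0.02],
  [0.03, 0, -0.04],
  [0.03, 0, -0.04],
  [0.02, 0, -0.04],
  [0, 0, 0],
  [0, 0, 0],
  [0, 0, 0],
  [0, 0, 0],
], fingers=[0, 0, 0, 0, 0, 0, 0, 0, 0, 0, 0, 0, 0, 0, 0, 0, 0, 0, 0, 0], spin=[0, 0, 0, 0, 0, 0, 0, 0, 0, 0, 0, 0, 0, 0, 0, 0, 0, 0, 0, 0])

```text
t: 9.05
eef_pos: [0.3495, -0.0552, 0.2513]
eef_rot: [-0.001, 0.01, 1.0, 0.001]
wrist_force: [-0.2, -0.3, 0.2]
gripper_width: 0.0006
gripper_force: 0.0
```

```bash
python3 - <<'E'
from h import *
f=grab('scene'); g=grab('top')
a=cv2.resize(f['image'][150:250,190:335],(520,359),interpolation=cv2.INTER_CUBIC)
b=cv2.resize(g['image'][140:215,180:330],(520,260),interpolation=cv2.INTER_CUBIC)
cv2.imwrite('pics/s6.png',np.vstack([a[:335],b]))
E
```

```text
(no output)
```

View pics/s6.png

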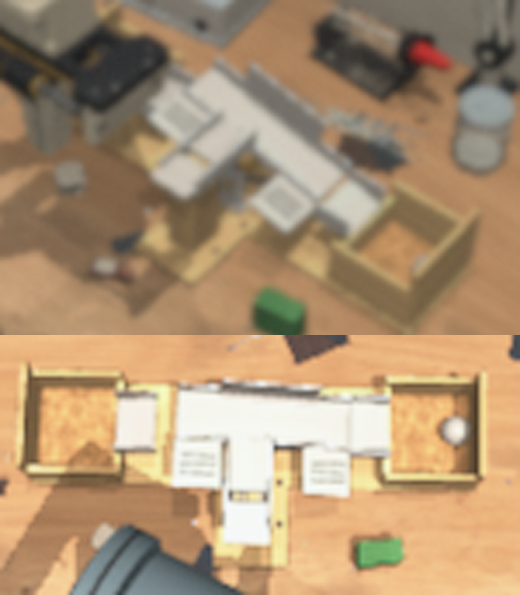

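The ball is in the right tray (455,430 in the lower panel), the gate is still tipped right, and the arm is clear. I'll wait for it to settle, then hand in.

servo_tool([
  [0, 0, 0],
  [0, 0, 0],
  [0, 0, 0],
  [0, 0, 0],
  [0, 0, 0],
  [0, 0, 0],
  [0, 0, 0],
  [0, 0, 0],
  [0, 0, 0],
  [0, 0, 0],
  [0, 0, 0],
  [0, 0, 0],
  [0, 0, 0],
  [0, 0, 0],
  [0, 0, 0],
  [0, 0, 0],
  [0, 0, 0],
  [0, 0, 0],
  [0, 0, 0],
  [0, 0, 0],
], fingers=[0, 0, 0, 0, 0, 0, 0, 0, 0, 0, 0, 0, 0, 0, 0, 0, 0, 0, 0, 0], spin=[0, 0, 0, 0, 0, 0, 0, 0, 0, 0, 0, 0, 0, 0, 0, 0, 0, 0, 0, 0])

```text
t: 11.15
eef_pos: [0.3498, -0.0555, 0.2527]
eef_rot: [0.0, 0.01, 1.0, -0.0]
wrist_force: [0.1, -0.0, 0.0]
gripper_width: 0.0
gripper_force: 0.0
```

```bash
python3 - <<'E'
from h import *
def c():
    im=grab('top')['image'][150:182,292:318]
    s=cv2.cvtColor(im,cv2.COLOR_BGR2HSV); m=(s[...,1]<60)&(s[...,2]>120)
    v,u=np.nonzero(m); return u.mean().round(2),v.mean().round(2),len(u)
a=c()
for _ in range(8): b=c()
print(a,b)
if a[2]>8 and np.hypot(a[0]-b[0],a[1]-b[1])<.3: print(robot.hand_in())
E
```

```text
(np.float64(16.25), np.float64(17.22), 55) (np.float64(16.25), np.float64(17.22), 55)
the job is handed in; nothing more can be done
None
```

I pressed the raised right paddle so the gate rocked fully over, then pushed the ball off the ledge; it came to rest in the right tray, and the job was handed in at about 11.6 s with the arm clear.

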